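# Gauge the seat depth of a sample carrier's open well

## Robot

A 6-joint arm with a two-finger parallel gripper is mounted at the origin on the work surface. World frame = base frame: x ahead of the robot, y to its left, z up, the work surface at z = 0. Lengths are in m, angles in rad, forces in N, time in s.
With the tool pointing down it reaches from about 0.35 to 0.975 m from the base axis. Payload 4.9 kg.
Tool frame: the origin (TCP) lies on the centre line of the jaws, within the pads' length; the fingertips stand 11 mm ahead of it and the grasp point (between the pads) lies 8 mm behind it; z points along the fingers, y is the direction in which the jaws open and shut (so a half turn about z gives the same grasp; the last joint's range is limited). The gripper opens to 85 mm and grips with 20 to 120 N. Pads are 22 mm wide; open, the fingers measure 114 mm over their backs; the gripper's body (76 mm by 85 mm) begins 54 mm behind the grasp point. The pads swing forward as they close: fully open they stand 13 mm farther back than shut.
Start: joints at [-0.119, 0.053, 1.613, -0, 1.476, -0.119], TCP at [0.625, 0, 0.242] pointing down, gripper open.
Joint ranges: [-3.01, 3.01], [-1.01, 2.22], [0.06, 2.58], [-1.02, 4.17], [0.09, 2.62], [-3.14, 3.14]. Speed limits (rad/s): [2.57, 2.57, 3.14, 3.14, 3.14, 3.14].

## Interface

Orientations are given as a rotation vector (axis times angle).
In Python, from station import ctrl gives the robot as it stands.
- The arm moves only by the tool send_rows, never from a script. Its argument "series" is a list of rows, each an object of numbers: "tx", "ty", "tz": the shift along the tool's x, y, z in cm; "wx", "wy", "wz": the turn, a rotation vector about the tool's x, y, z in rad; "jaw": the closure, from 0 (fully open) to 1 (shut). In form: [{"tx": .., "ty": .., "tz": .., "wx": .., "wy": .., "wz": .., "jaw": ..}, ...]. A call has 1 to 5 rows; each row shifts and turns the pose as measured when the row begins, along the tool's axes as they then stand; what a row does not reach is not made up. A row lasts 1/8 s, in which the tool goes at most 62.5 mm and 10.7 degrees, less where a joint would pass 70% of its speed; a pose out of reach is approached as far as the arm can. A call is refused whole if a number of a shift passes 6.25 or a number of a turn 0.188, either way. A call with a gripper value outside its range is refused whole. The fingers move at their own pace and stop on an object; "squeeze" is the grip in N (left out, the last holds). Time passes only in rows, so rows that do not move let the fingers close. It gives the time, the measured TCP pose, the force and the opening at its end, in the units of the state.
- ctrl.get_obs(): the state, without advancing time (a new reading comes with each control period).
- ctrl.get_image(name): name is "scene" or "side" or "wrist"; returns the picture (480x640x3 uint8, red, green, blue); there is no depth.
- ctrl.camera_info(name): a dict with "mtx" (3x3 intrinsics, pixels), "R" (3x3) and "t" (3): a world point X has camera coordinates R X + t. Camera axes: x right, y down, z forward; pixel columns grow to the right and rows downward; lengths in m; the calibration is good to about 2 mm. A picture is of the moment at which its call begins: read the wrist's pose just before it. camera_info takes no time and is no camera call; for the wrist camera it gives the pose at the moment of the call.
- ctrl.finish_job(): hands the job in, once; it reports no verdict.
The state is a dict: "t": time; "q": joint angles; "dq": joint speeds; "effort": joint torques, N m; "tool_pos": TCP position; "tool_rot": TCP orientation; "contact_force": force on the tool from outside, world axes, zero at the start; "wrist_torque": the same for the moment, N m; "opening": finger opening in m.
Only numpy, scipy, OpenCV 4.12 (cv2) and the standard library are available. Lean on these libraries where they do the work, as an engineer would, in place of code of your own. Each camera call takes 0.05 s, during which the arm holds its last target.

## Task

Take the depth gauge (steel rod with a black head and a stiff sliding collar) out of its stand and push it upright down the one open well of the tube carrier until the rod is fully home on the bottom, so that the rim pushes the collar up the rod to mark the depth. Let go and leave the gauge standing there with its collar resting on the rim. Lower and press it gently, never dropping it and never harder than 25 N, and do not disturb the capped tubes or the jar.

Things in the scene. Friction and masses are not known exactly. Their poses are not given: they have to be found in the camera images.
- gauge: Depth gauge, 150 to 190 g, 200 mm long, standing upright in the stand at the start. Origin at the centre of the rod's foot, z along the rod towards the head. Steel rod 12 mm in diameter, its foot tapered to 7 mm over the last 5 mm; black cylindrical head 22 mm in diameter from 160 to 200 mm above the foot (grip here). It carries an aluminium collar (see collar_foot)
- gauge_tip (a point): Centre of the gauge's foot (same point as the gauge's origin)
- gauge_head (a point): Middle of the gauge's head, 180 mm above the foot, where to grip
- collar_foot (a point): Centre of the underside of the gauge's collar, on the rod's axis. Collar 28 mm in diameter, 16 mm tall; at the start its underside is 35 mm above the rod's foot. It slides up the rod only against about 6 N of steady drag and stays where it is left; the gauge's own weight does not move it
- stand: Grey square block, 70 x 70 x 40 mm, fixed, with one upright hole 14 mm in diameter and 35 mm deep in its middle, holding the gauge. Origin at the centre of its underside, z up
- carrier: Fixed pale block, 56 x 200 mm and 75 mm high, on a base plate 70 x 214 mm. Five upright wells 14 mm in diameter with a 2 mm chamfer and dark rings, in a row along its y axis, 36 mm apart, the third at its middle. Four hold capped tubes; the fourth, at y = +36 mm in the carrier's frame, is open. Origin at the centre of its underside, z up
- well_mouth (a point): Centre of the open well's mouth, level with the carrier's top face (rim), 75 mm above the table. The depth from the rim to the bottom (seat fully pressed) is not known beforehand: 42 to 62 mm
- seat (a joint): Small sprung seat disc at the bottom of the open well: 0 = up, 0.003 m = pressed fully down on its hard stop. Its spring takes less than 1 N
- tube1: Capped sample tube, 106 mm tall, 12 mm in diameter, cap 17 mm, standing in the first well (y = -72 mm) with its top 111 mm above the table. Origin at its foot
- tube2: The same, in the second well (y = -36 mm)
- tube3: The same, in the third well (y = 0), next to the open well
- tube4: The same, in the fifth well (y = +72 mm), next to the open well
- jar: Small jar, 50 mm in diameter, 60 mm tall, standing on the table between stand and carrier. Origin at its foot
Things that resemble listed ones, but are neither listed nor needed, are in the scene too. Leave any pink look-alike of the stand alone.

How it is judged:
On the way, in this order (a step that is already met when the one before it is completed fails the run):
1. the gauge is lifted clear of its stand (z of gauge_tip in the frame of stand above 0.045 m), for 0.1 s.
2. the rod stands upright in the open well and holds the seat fully pressed (value of joint seat above 0.002 m and horizontal distance between gauge_tip and well_mouth below 0.004 m and angle between gauge's own z axis and vertical below 0.08 rad), for 0.2 s.
At the end, for the whole second after the job is handed in: The gauge stands at rest and released in the open well: foot within 4 mm of the well's axis, tilted less than 0.08 rad, seat held down at least 2 of its 3 mm, collar's underside within 2.5 mm of the rim (all of step 2 and z of collar_foot in the frame of well_mouth between -0.0025 and 0.0025 m and linear speed of gauge below 0.01 m/s); the robot touches nothing.
It fails at once if the gauge is pressed on the carrier with more than 25 N (contact force between gauge and carrier above 25 N).
It fails at once if a capped tube or the jar is moved by more than 15 mm (distance of any of tube1, tube2, tube3, tube4, jar from where it was at the start of the episode above 0.015 m).
It fails at once if the gauge is dropped or rammed into the well (faster than 0.4 m/s) (horizontal distance between gauge_tip and well_mouth below 0.02 m and z of gauge_tip in the frame of well_mouth below 0 m and linear speed of gauge above 0.4 m/s).
It also fails if it takes over 46 s, if anything falls off the work surface, if the arm or the gripper's body presses on something with over 40 N, if the wrist force passes 120 N, or if a joint passes its speed limit or range.

## Working session

There is one attempt and no reset: what is moved stays moved. The work goes in short steps, Python scripts to look and compute and a tool call to move; the robot and the scene stay as the last step left them, time stands still between calls to the robot, and variables do not carry over. Pictures are saved under pics/ and viewed, and the job is handed in when it is done.

Besides the shell and the picture viewer there is one more tool, called by a JSON object that holds its "name" and its "arguments". send_rows: Moves the arm, as the interface text tells. Its arguments: {"type":"object","properties":{"series":{"type":"array"},"squeeze":{"type":"number"}},"required":["series"]}

```bash
ls; mkdir -p pics; python3 - <<'E'
from station import ctrl
import cv2
print(ctrl.get_obs())
for n in ("scene","side","wrist"):
    i=ctrl.camera_info(n);print(n,i)
    cv2.imwrite(f"pics/{n}0.png",ctrl.get_image(n)[:,:,::-1])
E
```

```text
pics
{'t': 0.0, 'q': array([-1.19010181e-01,  5.33716418e-02,  1.61432396e+00, -4.55609436e-07,
        1.47602055e+00, -1.18998554e-01]), 'dq': array([ 0.00011039, -0.00016124,  0.00083875,  0.00101973, -0.0014698 ,
       -0.00060251]), 'effort': array([ 2.70554956e-04, -3.93670499e+01, -3.70175600e+01, -1.62778279e-04,
        6.93513779e-03, -6.06393527e-06]), 'tool_pos': array([6.24381404e-01, 6.78988993e-05, 2.41035949e-01]), 'tool_rot': array([-2.22027375e+00, -2.22024803e+00,  2.06137923e-03]), 'contact_force': array([0.40195253, 0.13842949, 0.09104014]), 'wrist_torque': array([ 0.03388517,  0.00248994, -0.01307232]), 'opening': 0.08530361686275238}
scene {'mtx': array([[526.92348176,   0.        , 321.7829336 ],
       [  0.        , 526.92348176, 235.90028338],
       [  0.        ,   0.        ,   1.        ]]), 'R': array([[-0.75594418,  0.65454339, -0.01101532],
       [ 0.40253102,  0.45148918, -0.79632047],
       [-0.51625301, -0.60640784, -0.60477464]]), 't': array([ 0.33124822, -0.07913111,  1.33293468])}
side {'mtx': array([[437.46260716,   0.        , 320.56653416],
       [  0.        , 437.46260716, 250.89963856],
       [  0.        ,   0.        ,   1.        ]]), 'R': array([[ 0.94023222, -0.3405164 , -0.00345728],
       [-0.24019961, -0.65597306, -0.71554419],
       [ 0.24138665,  0.67360814, -0.69855892]]), 't': array([-0.42260565,  0.18536658,  0.77676162])}
wrist {'mtx': array([[409.10665495,   0.        , 316.85054336],
       [  0.        , 409.10665495, 244.1715903 ],
       [  0.        ,   0.        ,   1.        ]]), 'R': array([[ 0.9999985 ,  0.00103128, -0.00138798],
       [ 0.00139445, -0.95560934,  0.29463342],
       [-0.00102252, -0.29463491, -0.95560935]]), 't': array([-0.6253106 , -0.03857119,  0.38065758])}
```

View pics/scene0.png

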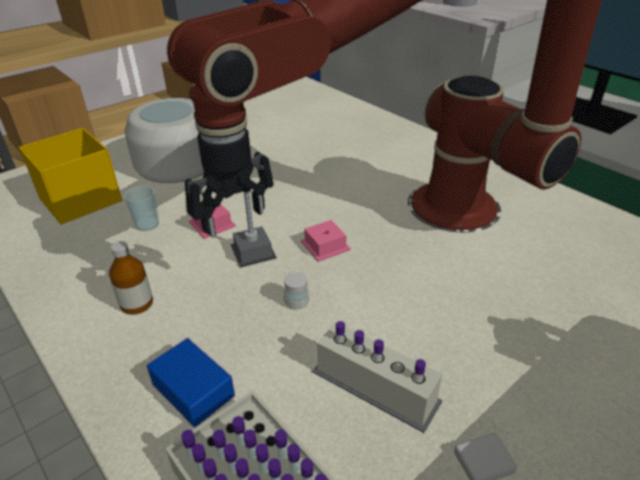

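View pics/side0.png

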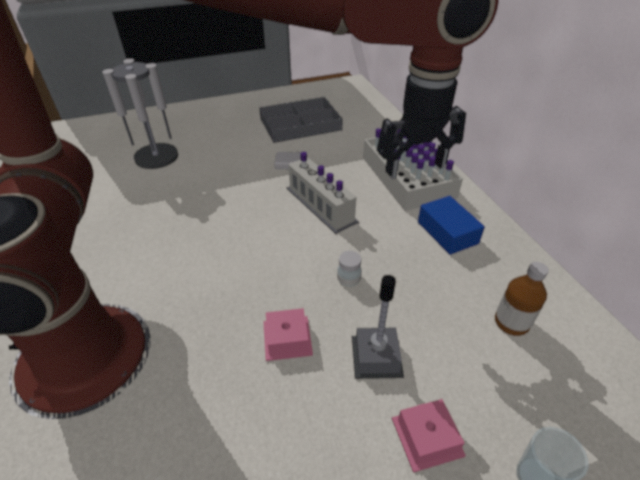

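View pics/wrist0.png

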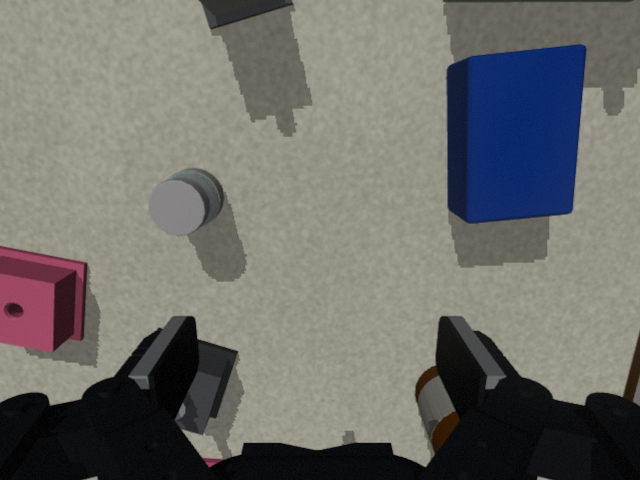

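```bash
python3 - <<'E'
import cv2,numpy as np
s=cv2.imread("pics/side0.png");c=cv2.imread("pics/scene0.png")
a=cv2.resize(s[265:385,340:420],None,fx=5,fy=5,interpolation=2)
b=cv2.resize(c[190:270,220:290],None,fx=5,fy=5,interpolation=2)
cv2.imwrite("pics/a.png",np.hstack([a,cv2.copyMakeBorder(b,0,200,0,0,0)]))
a=cv2.resize(s[140:230,280:365],None,fx=5,fy=5,interpolation=2)
b=cv2.resize(c[310:430,305:450],None,fx=5,fy=5,interpolation=2)
cv2.imwrite("pics/b1.png",a);cv2.imwrite("pics/b2.png",b)
E
```

```text
(no output)
```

View pics/a.png

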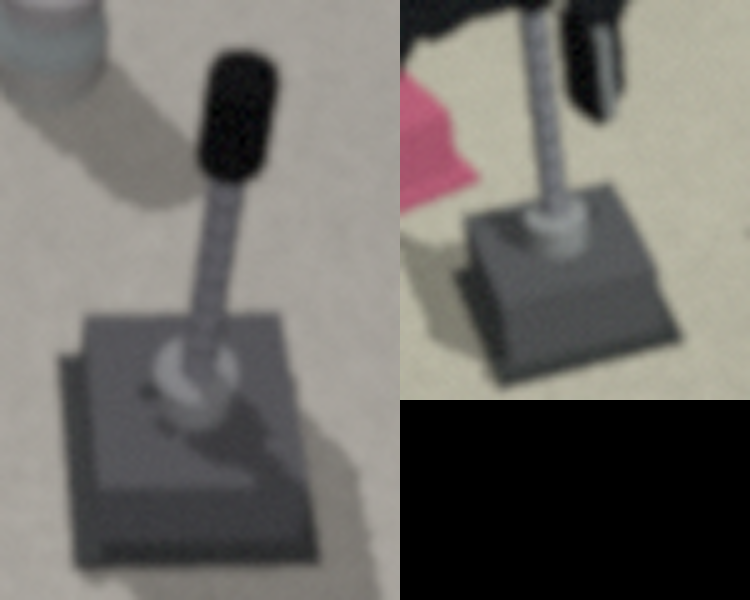

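View pics/b1.png

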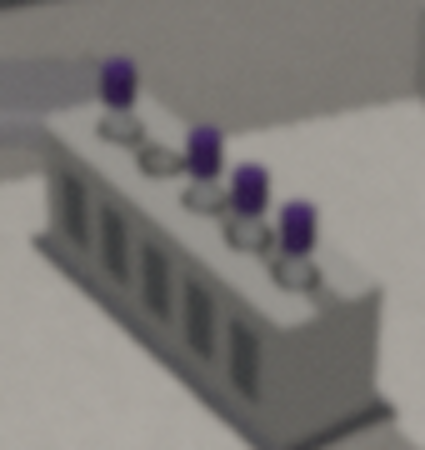

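View pics/b2.png

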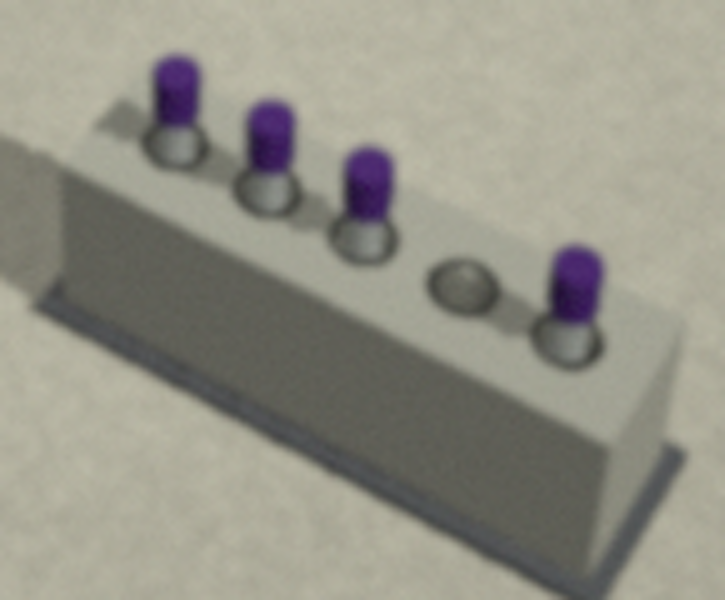

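```bash
cat > h.py <<'E'
from station import ctrl
import numpy as np, cv2
from scipy.spatial.transform import Rotation as Ro
def ray(n,u,v,z,info=None):
    i=info or ctrl.camera_info(n);R,t=i["R"],i["t"]
    c=-R.T@t; d=R.T@np.linalg.inv(i["mtx"])@[u,v,1]
    return c+d*(z-c[2])/d[2]
def proj(n,X,info=None):
    i=info or ctrl.camera_info(n); p=i["mtx"]@(i["R"]@X+i["t"]); return p[:2]/p[2]
def tri(obs):
    A=[];b=[]
    for n,u,v in obs:
        i=ctrl.camera_info(n);c=-i["R"].T@i["t"];d=i["R"].T@np.linalg.inv(i["mtx"])@[u,v,1];d/=np.linalg.norm(d)
        P=np.eye(3)-np.outer(d,d);A.append(P);b.append(P@c)
    return np.linalg.lstsq(np.vstack(A),np.hstack(b),rcond=None)[0]
E
python3 - <<'E'
from h import *
np.set_printoptions(precision=4,suppress=True)
print("head side",ray("side",387.2,287.8,.185))
print("collar side",ray("side",379,341.2,.048),"scene",ray("scene",251,236,.048),tri([("side",379,341.2),("scene",251,236)]))
print("well side",ray("side",311.6,171.6,.075),"scene",ray("scene",397.4,367,.075),tri([("side",311.6,171.6),("scene",397.4,367)]))
for a,b in [(176,145),(267,192),(364,241),(464,287),(567,343)]: print(ray("scene",305+(a-2)/5,310+(b-2)/5,.075))
for a,b in [(120,126),(160,160),(205,197),(248,233),(296,272)]: print("s",ray("side",280+(a-2)/5,140+(b-2)/5,.075))
print("jar",ray("side",349,259,.06),ray("scene",296,282,.06))
E
```

```text
head side [ 0.4889 -0.181   0.185 ]
collar side [ 0.489  -0.1814  0.048 ] scene [ 0.4903 -0.1767  0.048 ] [ 0.4892 -0.1797  0.0457]
well side [0.534  0.2961 0.075 ] scene [0.5323 0.2931 0.075 ] [0.5333 0.2939 0.0766]
[0.5608 0.189  0.075 ]
[0.5521 0.2238 0.075 ]
[0.5428 0.2592 0.075 ]
[0.5323 0.2931 0.075 ]
[0.5244 0.3289 0.075 ]
s [0.5252 0.3307 0.075 ]
s [0.534  0.2961 0.075 ]
s [0.5439 0.2598 0.075 ]
s [0.5528 0.2261 0.075 ]
s [0.5627 0.1908 0.075 ]
jar [0.5113 0.0056 0.06  ] [0.5179 0.0169 0.06  ]
```

{"name": "send_rows", "arguments": {"series": [{"tx":-3.6,"ty":-2.7,"tz":-0.5,"jaw":0},{"tx":-3.6,"ty":-2.7,"jaw":0},{"tx":-3.6,"ty":-2.7,"jaw":0},{"tx":-3.6,"ty":-2.7,"jaw":0},{"tx":-3.0,"ty":-2.3,"jaw":0}], "squeeze": 60}}

```text
invalid input at $.series[0]: expected keys tx, ty, tz, wx, wy, wz, jaw
```

{"name": "send_rows", "arguments": {"series": [{"tx":-3.6,"ty":-2.7,"tz":-0.5,"wx":0,"wy":0,"wz":0,"jaw":0},{"tx":-3.6,"ty":-2.7,"tz":0,"wx":0,"wy":0,"wz":0,"jaw":0},{"tx":-3.6,"ty":-2.7,"tz":0,"wx":0,"wy":0,"wz":0,"jaw":0},{"tx":-3.6,"ty":-2.7,"tz":0,"wx":0,"wy":0,"wz":0,"jaw":0},{"tx":-2.5,"ty":-1.9,"tz":0,"wx":0,"wy":0,"wz":0,"jaw":0}], "squeeze": 60}}

```text
t: 0.78
tool_pos: [0.4941, -0.1717, 0.2443]
tool_rot: [-2.213, -2.224, 0.004]
contact_force: [0.7, -0.1, -0.5]
opening: 0.0855
```

```bash
python3 - <<'E'
from h import *
np.set_printoptions(precision=4,suppress=True)
i=ctrl.camera_info("wrist");w=ctrl.get_image("wrist")[:,:,::-1];s=ctrl.get_image("scene")[:,:,::-1]
np.savez("w1.npz",**i)
cv2.imwrite("pics/w1.png",w);cv2.imwrite("pics/s1.png",cv2.resize(s[150:280,180:320],None,fx=4,fy=4,interpolation=2))
print(ctrl.get_obs()["tool_pos"])
for z in(.185,.205,.165): print(proj("wrist",np.array([.489,-.1805,z]),i))
E
```

```text
[ 0.4938 -0.1724  0.2443]
[304.9769 291.6968]
[303.5941 309.173 ]
[306.1277 277.1523]
```

View pics/w1.png

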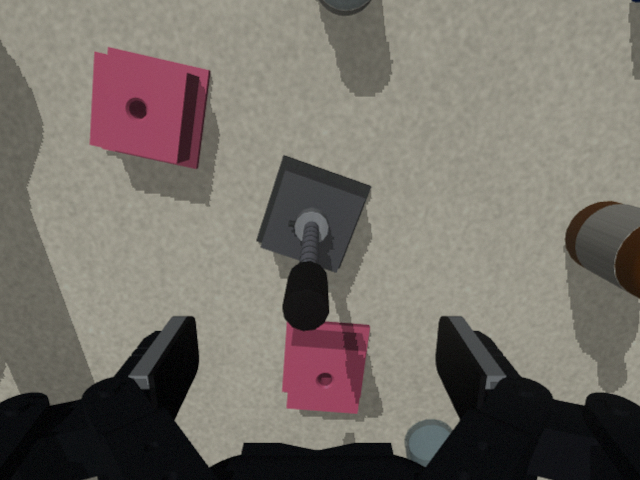

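View pics/s1.png

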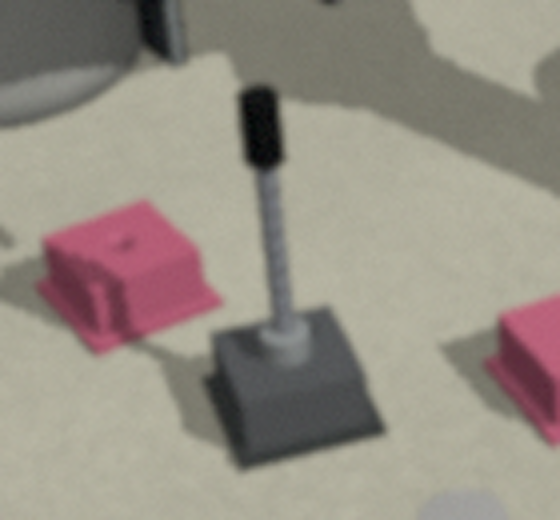

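{"name": "send_rows", "arguments": {"series": [{"tx":-0.8,"ty":-0.4,"tz":0,"wx":0,"wy":0,"wz":0,"jaw":0},{"tx":0,"ty":0,"tz":2.5,"wx":0,"wy":0,"wz":0,"jaw":0},{"tx":0,"ty":0,"tz":2.5,"wx":0,"wy":0,"wz":0,"jaw":0},{"tx":0,"ty":0,"tz":1.2,"wx":0,"wy":0,"wz":0,"jaw":0},{"tx":0,"ty":0,"tz":0,"wx":0,"wy":0,"wz":0,"jaw":0}]}}

```text
t: 1.5
tool_pos: [0.491, -0.1796, 0.1811]
tool_rot: [-2.213, -2.225, 0.004]
contact_force: [0.4, -0.8, -0.7]
opening: 0.0854
```

{"name": "send_rows", "arguments": {"series": [{"tx":-0.1,"ty":-0.1,"tz":0.4,"wx":0,"wy":0,"wz":0,"jaw":0},{"tx":0,"ty":0,"tz":0,"wx":0,"wy":0,"wz":0,"jaw":0.5},{"tx":0,"ty":0,"tz":0,"wx":0,"wy":0,"wz":0,"jaw":1},{"tx":0,"ty":0,"tz":0,"wx":0,"wy":0,"wz":0,"jaw":1},{"tx":0,"ty":0,"tz":0,"wx":0,"wy":0,"wz":0,"jaw":1}], "squeeze": 60}}

```text
t: 2.12
tool_pos: [0.4914, -0.1813, 0.1801]
tool_rot: [2.214, 2.227, -0.003]
contact_force: [-0.5, 1.0, -0.6]
opening: 0.0207
```

{"name": "send_rows", "arguments": {"series": [{"tx":0,"ty":0,"tz":0,"wx":0,"wy":0,"wz":0,"jaw":1},{"tx":0,"ty":0,"tz":0,"wx":0,"wy":0,"wz":0,"jaw":1}]}}

```text
t: 2.38
tool_pos: [0.4913, -0.1813, 0.1801]
tool_rot: [2.214, 2.227, -0.003]
contact_force: [0.3, 0.4, 0.8]
opening: 0.0212
```

```bash
python3 - <<'E'
from h import *
np.set_printoptions(precision=4,suppress=True)
w=ctrl.get_image("wrist")[:,:,::-1];s=ctrl.get_image("side")[:,:,::-1]
cv2.imwrite("pics/w2.png",w);cv2.imwrite("pics/s2.png",cv2.resize(s[200:400,300:480],None,fx=3,fy=3,interpolation=2))
print(ctrl.get_obs())
E
```

```text
{'t': 2.475, 'q': array([-0.4945, -0.1453,  1.9099, -0.0021,  1.3766, -0.5002]), 'dq': array([ 0.0016,  0.0016, -0.0003, -0.0014, -0.0006, -0.0008]), 'effort': array([  0.0721, -29.5433, -36.0558,   0.0658,  -0.147 ,   0.0003]), 'tool_pos': array([ 0.4913, -0.1812,  0.1801]), 'tool_rot': array([ 2.214 ,  2.2274, -0.0029]), 'contact_force': array([-0.873 , -0.2331,  0.7951]), 'wrist_torque': array([-0.0412,  0.1932,  0.0008]), 'opening': 0.020767809300333263}
```

View pics/w2.png

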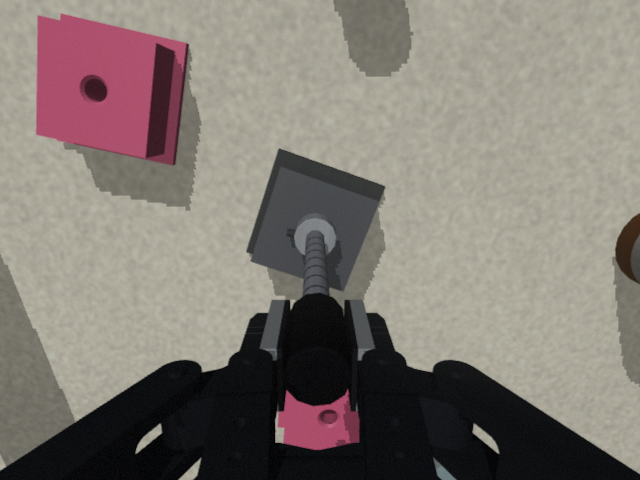

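View pics/s2.png

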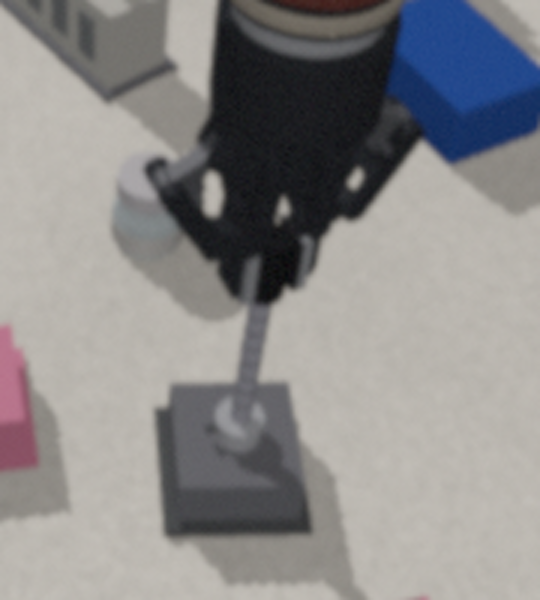

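{"name": "send_rows", "arguments": {"series": [{"tx":0,"ty":0,"tz":-1.5,"wx":0,"wy":0,"wz":0,"jaw":1},{"tx":0,"ty":0,"tz":-3.5,"wx":0,"wy":0,"wz":0,"jaw":1},{"tx":0,"ty":0,"tz":-4,"wx":0,"wy":0,"wz":0,"jaw":1},{"tx":0,"ty":0,"tz":-4,"wx":0,"wy":0,"wz":0,"jaw":1},{"tx":0,"ty":0,"tz":-2.5,"wx":0,"wy":0,"wz":0,"jaw":1}]}}

```text
t: 3.1
tool_pos: [0.4904, -0.1801, 0.3392]
tool_rot: [-2.213, -2.226, 0.004]
contact_force: [0.3, 0.2, -2.1]
opening: 0.0208
```

```bash
python3 - <<'E'
from h import *
np.set_printoptions(precision=4,suppress=True)
w=ctrl.get_image("scene")[:,:,::-1];s=ctrl.get_image("side")[:,:,::-1]
cv2.imwrite("pics/w3.png",w);cv2.imwrite("pics/s3.png",s)
print(ctrl.get_obs())
E
```

```text
{'t': 3.2, 'q': array([-0.4938, -0.2318,  1.7177, -0.0014,  1.6544, -0.5001]), 'dq': array([-0.0007,  0.0254,  0.0715, -0.0012, -0.0275, -0.0014]), 'effort': array([ -0.0257, -27.7796, -38.0395,  -0.0069,   0.227 ,   0.0001]), 'tool_pos': array([ 0.4913, -0.1806,  0.3409]), 'tool_rot': array([ 2.2134,  2.227 , -0.0015]), 'contact_force': array([ 1.1675, -0.693 , -1.5507]), 'wrist_torque': array([-0.0179, -0.0382, -0.0745]), 'opening': 0.02056536741379621}
```

View pics/w3.png

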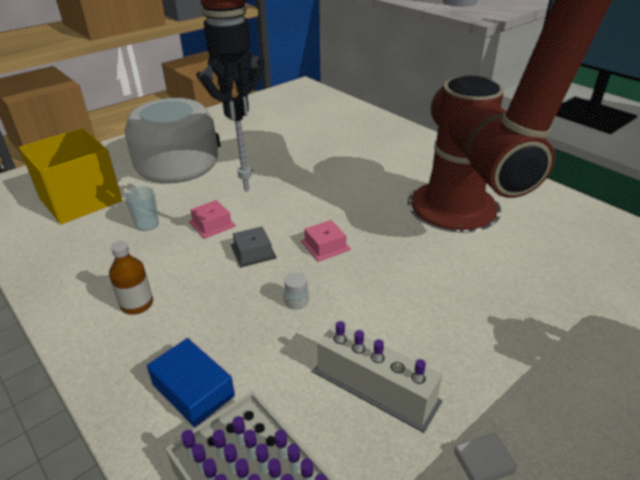

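View pics/s3.png

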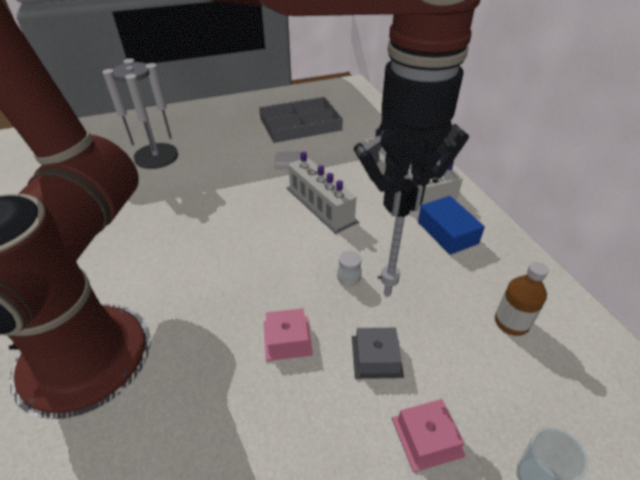

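{"name": "send_rows", "arguments": {"series": [{"tx":3,"ty":0.3,"tz":0,"wx":0,"wy":0,"wz":0,"jaw":1},{"tx":5,"ty":0.5,"tz":0,"wx":0,"wy":0,"wz":0,"jaw":1},{"tx":5,"ty":0.5,"tz":0,"wx":0,"wy":0,"wz":0,"jaw":1},{"tx":5,"ty":0.5,"tz":0,"wx":0,"wy":0,"wz":0,"jaw":1},{"tx":5,"ty":0.5,"tz":0,"wx":0,"wy":0,"wz":0,"jaw":1}]}}

```text
t: 3.82
tool_pos: [0.512, 0.0533, 0.3343]
tool_rot: [-2.22, -2.217, 0.007]
contact_force: [0.9, -0.1, -2.1]
opening: 0.0207
```

{"name": "send_rows", "arguments": {"series": [{"tx":5,"ty":0.5,"tz":0,"wx":0,"wy":0,"wz":0,"jaw":1},{"tx":5,"ty":0.5,"tz":0,"wx":0,"wy":0,"wz":0,"jaw":1},{"tx":5,"ty":0.5,"tz":0,"wx":0,"wy":0,"wz":0,"jaw":1},{"tx":4,"ty":0.4,"tz":0,"wx":0,"wy":0,"wz":0,"jaw":1},{"tx":0,"ty":0,"tz":0,"wx":0,"wy":0,"wz":0,"jaw":1}]}}

```text
t: 4.45
tool_pos: [0.5279, 0.2523, 0.3254]
tool_rot: [-2.211, -2.218, 0.021]
contact_force: [0.1, -0.2, -1.6]
opening: 0.0204
```

```bash
cat >> h.py <<'E'
def delta(pos):
    o=ctrl.get_obs();R=Ro.from_rotvec(o["tool_rot"]).as_matrix()
    d=R.T@(np.array(pos)-o["tool_pos"])*100
    Rt=np.array([[0,1,0],[1,0,0],[0,0,-1.]])
    w=Ro.from_matrix(R.T@Rt).as_rotvec()
    print("t",o["t"],"pos",o["tool_pos"].round(4),"F",o["contact_force"].round(2),"shift",d.round(3),"turn",w.round(4))
E
python3 - <<'E'
from h import *
delta([.5335,.2945,.305])
E
```

```text
t 4.45 pos [0.5279 0.2523 0.3254] F [ 0.06 -0.19 -1.61] shift [4.219 0.609 2.017] turn [-0.0165  0.0024  0.0034]
```

{"name": "send_rows", "arguments": {"series": [{"tx":2.5,"ty":0.3,"tz":0.4,"wx":-0.016,"wy":0.002,"wz":0.003,"jaw":1},{"tx":1.7,"ty":0.3,"tz":0.8,"wx":0,"wy":0,"wz":0,"jaw":1},{"tx":0,"ty":0,"tz":0.8,"wx":0,"wy":0,"wz":0,"jaw":1},{"tx":0,"ty":0,"tz":0,"wx":0,"wy":0,"wz":0,"jaw":1}]}}

```text
t: 4.95
tool_pos: [0.533, 0.2925, 0.3]
tool_rot: [-2.222, -2.219, 0.012]
contact_force: [0.2, 0.0, -2.0]
opening: 0.0206
```

```bash
python3 - <<'E'
from h import *
delta([.5335,.2945,.305])
for n,(x0,y0,x1,y1) in {"scene":(310,220,460,430),"side":(240,50,400,230),"wrist":(0,0,640,480)}.items():
    im=ctrl.get_image(n)[:,:,::-1][y0:y1,x0:x1]
    f=1 if n=="wrist" else (2.8 if n=="scene" else 3.3)
    f=1 if n=="wrist" else int(f)
    cv2.imwrite(f"pics/{n}4.png",cv2.resize(im,None,fx=f if f==1 else f,fy=f,interpolation=2))
E
```

```text
t 4.95 pos [0.533  0.2925 0.3   ] F [ 0.23  0.01 -2.03] shift [ 0.195  0.047 -0.497] turn [-0.006   0.005  -0.0014]
```

View pics/scene4.png

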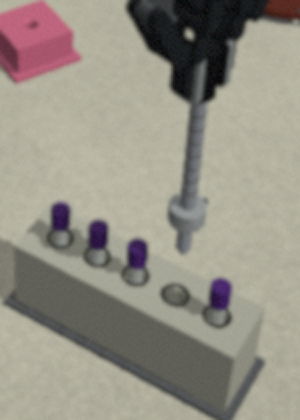

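View pics/side4.png

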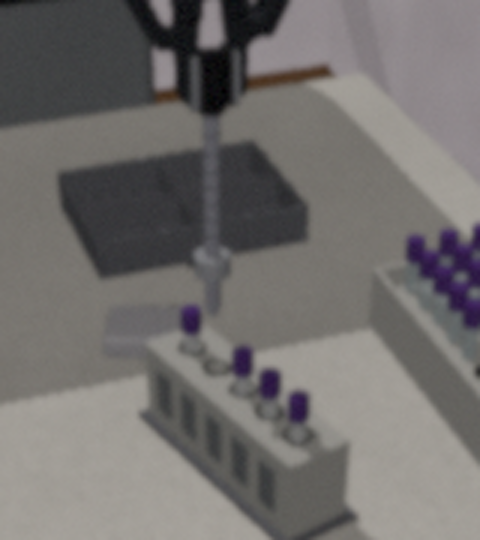

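View pics/wrist4.png

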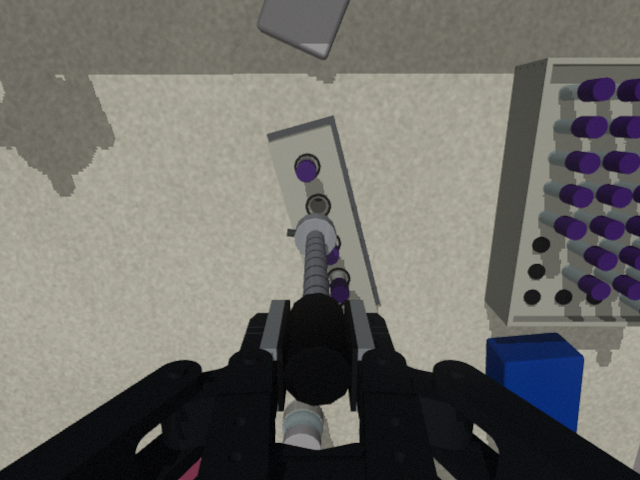

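```bash
python3 - <<'E'
from h import *
np.set_printoptions(precision=4,suppress=True)
for n,u,v in [("side",310.7,152.8),("scene",401.3,344.3)]: print(ray(n,u,v,.125))
print(tri([("side",310.7,152.8),("scene",401.3,344.3)]))
# collar mid
print("collar mid",tri([("side",240+211/3,50+265/3),("scene",310+187/2,220+214/2)]),ray("side",240+211/3,50+265/3,.168),ray("scene",310+187/2,220+214/2,.168))
print(ray("wrist",317.5,206,.075))
i=ctrl.camera_info("wrist");p=ctrl.get_obs()["tool_pos"]
print(proj("wrist",np.array([p[0],p[1],.168]),i),proj("wrist",np.array([p[0],p[1],.176]),i))
E
```

```text
[0.5339 0.2994 0.125 ]
[0.5284 0.2924 0.125 ]
[0.5316 0.2943 0.1287]
collar mid [0.5313 0.2941 0.1664] [0.5309 0.2907 0.168 ] [0.5318 0.2952 0.168 ]
[0.5347 0.2926 0.075 ]
[315.6665 234.375 ] [315.5992 237.7165]
```

{"name": "send_rows", "arguments": {"series": [{"tx":0,"ty":0.05,"tz":0.5,"wx":-0.006,"wy":0.005,"wz":0,"jaw":1},{"tx":0,"ty":0,"tz":1.2,"wx":0,"wy":0,"wz":0,"jaw":1},{"tx":0,"ty":0,"tz":1.2,"wx":0,"wy":0,"wz":0,"jaw":1},{"tx":0,"ty":0,"tz":0.5,"wx":0,"wy":0,"wz":0,"jaw":1},{"tx":0,"ty":0,"tz":0,"wx":0,"wy":0,"wz":0,"jaw":1}]}}

```text
t: 5.72
tool_pos: [0.5343, 0.2919, 0.2657]
tool_rot: [2.224, 2.217, 0.006]
contact_force: [-0.0, 0.1, -1.6]
opening: 0.0207
```

```bash
python3 - <<'E'
from h import *
delta([.534,.2945,.255])
for n,(x0,y0,x1,y1) in {"scene":(350,300,450,420),"side":(270,110,360,220),"wrist":(260,150,380,300)}.items():
    im=ctrl.get_image(n)[:,:,::-1][y0:y1,x0:x1]
    cv2.imwrite(f"pics/{n}5.png",cv2.resize(im,None,fx=4,fy=4,interpolation=2))
E
```

```text
t 5.725 pos [0.5343 0.2919 0.2657] F [-0.02  0.09 -1.64] shift [ 0.26  -0.034  1.073] turn [ 0.0034 -0.0016 -0.0029]
```

View pics/scene5.png

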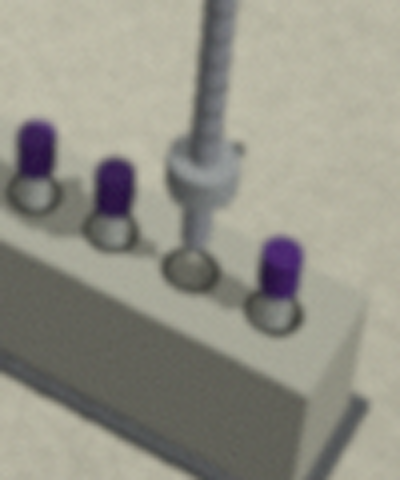

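View pics/side5.png

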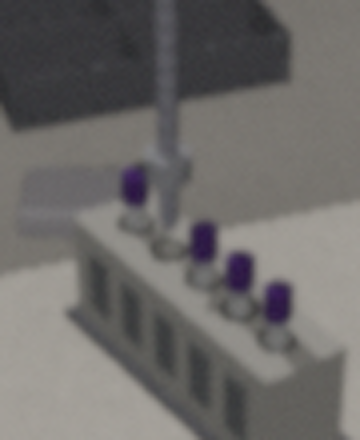

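View pics/wrist5.png

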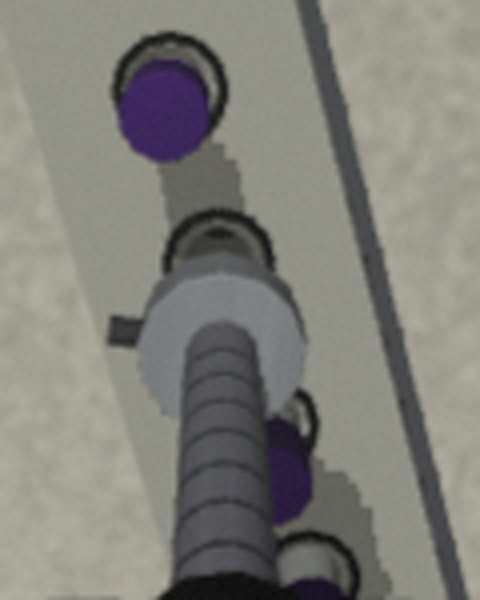

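```bash
python3 - <<'E'
from h import *
np.set_printoptions(precision=4,suppress=True)
for n,u,v,tu,tv in [("scene",350+190/4,300+270/4,350+197.5/4,300+245/4),("side",270+170/4,110+247/4,270+168/4,110+226/4)]:
    w=ray(n,u,v,.075);print(n,w, "tip",ray(n,tu,tv,.0907))
p=ctrl.get_obs()["tool_pos"]
i=ctrl.camera_info("wrist")
c=np.array([260+219/4,150+256/4]);print("well wrist",ray("wrist",*c,.075,i))
for z in(.1257,.1417):print(proj("wrist",np.array([p[0],p[1],z]),i))
print("collar wrist",ray("wrist",260+222/4,150+345/4,.1417,i))
E
```

```text
scene [0.533  0.2939 0.075 ] tip [0.532  0.2953 0.0907]
side [0.5359 0.2948 0.075 ] tip [0.5346 0.2939 0.0907]
well wrist [0.5353 0.2938 0.075 ]
[313.9821 232.6533]
[313.9559 239.1107]
collar wrist [0.5358 0.294  0.1417]
```

{"name": "send_rows", "arguments": {"series": [{"tx":0,"ty":0.1,"tz":0.8,"wx":0,"wy":0,"wz":0,"jaw":1},{"tx":0,"ty":0,"tz":0.8,"wx":0,"wy":0,"wz":0,"jaw":1},{"tx":0,"ty":0,"tz":0.6,"wx":0,"wy":0,"wz":0,"jaw":1},{"tx":0,"ty":0,"tz":0,"wx":0,"wy":0,"wz":0,"jaw":1}]}}

```text
t: 6.38
tool_pos: [0.5357, 0.2921, 0.2441]
tool_rot: [2.223, 2.217, 0.007]
contact_force: [-1.7, -0.6, -1.9]
opening: 0.0202
```

```bash
python3 - <<'E'
from h import *
delta([.535,.2935,.215])
for n,(x0,y0,x1,y1) in {"scene":(350,300,450,420),"side":(270,110,360,220)}.items():
    im=ctrl.get_image(n)[:,:,::-1][y0:y1,x0:x1]
    cv2.imwrite(f"pics/{n}6.png",cv2.resize(im,None,fx=4,fy=4,interpolation=2))
E
```

```text
t 6.375 pos [0.5357 0.2921 0.2441] F [-1.71 -0.56 -1.88] shift [ 0.129 -0.083  2.906] turn [ 0.0045 -0.0021 -0.0027]
```

View pics/scene6.png

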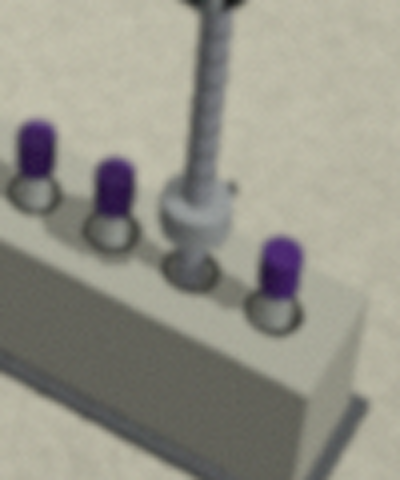

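View pics/side6.png

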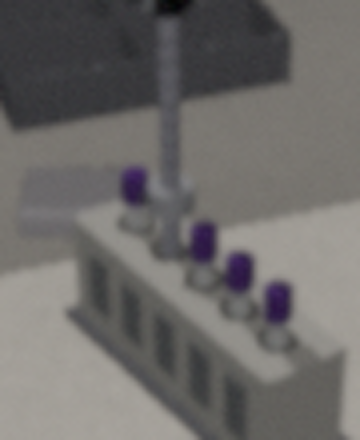

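{"name": "send_rows", "arguments": {"series": [{"tx":0.03,"ty":-0.05,"tz":0.4,"wx":0.004,"wy":-0.002,"wz":0,"jaw":1},{"tx":0,"ty":0,"tz":0.6,"wx":0,"wy":0,"wz":0,"jaw":1},{"tx":0,"ty":0,"tz":0.6,"wx":0,"wy":0,"wz":0,"jaw":1},{"tx":0,"ty":0,"tz":0.4,"wx":0,"wy":0,"wz":0,"jaw":1}]}}

```text
t: 6.98
tool_pos: [0.5357, 0.2927, 0.2243]
tool_rot: [2.224, 2.218, 0.003]
contact_force: [-0.3, -0.9, -1.2]
opening: 0.0209
```

```bash
python3 - <<'E'
from h import *
delta([.535,.2935,.215])
E
```

```text
t 6.975 pos [0.5357 0.2927 0.2243] F [-0.33 -0.94 -1.18] shift [ 0.084 -0.068  0.925] turn [ 0.002  -0.0006 -0.0027]
```

{"name": "send_rows", "arguments": {"series": [{"tx":0,"ty":0,"tz":0.3,"wx":0,"wy":0,"wz":0,"jaw":1},{"tx":0,"ty":0,"tz":0.3,"wx":0,"wy":0,"wz":0,"jaw":1},{"tx":0,"ty":0,"tz":0.3,"wx":0,"wy":0,"wz":0,"jaw":1}]}}

```text
t: 7.35
tool_pos: [0.5357, 0.2927, 0.2147]
tool_rot: [2.224, 2.218, 0.003]
contact_force: [-1.8, -0.4, 5.8]
opening: 0.0208
```

{"name": "send_rows", "arguments": {"series": [{"tx":0,"ty":0,"tz":0.3,"wx":0,"wy":0,"wz":0,"jaw":1},{"tx":0,"ty":0,"tz":0.3,"wx":0,"wy":0,"wz":0,"jaw":1}]}}

```text
t: 7.6
tool_pos: [0.536, 0.2931, 0.2118]
tool_rot: [2.224, 2.218, 0.005]
contact_force: [-3.7, -0.5, 6.0]
opening: 0.0208
```

{"name": "send_rows", "arguments": {"series": [{"tx":0,"ty":-0.07,"tz":0.25,"wx":0,"wy":0,"wz":0,"jaw":1},{"tx":0,"ty":0,"tz":0.25,"wx":0,"wy":0,"wz":0,"jaw":1}]}}

```text
t: 7.85
tool_pos: [0.5358, 0.2932, 0.2104]
tool_rot: [2.223, 2.217, 0.007]
contact_force: [-4.1, -0.8, 6.2]
opening: 0.0203
```

{"name": "send_rows", "arguments": {"series": [{"tx":0,"ty":0,"tz":0.25,"wx":0,"wy":0,"wz":0,"jaw":1},{"tx":0,"ty":0,"tz":0.25,"wx":0,"wy":0,"wz":0,"jaw":1}]}}

```text
t: 8.1
tool_pos: [0.5357, 0.2933, 0.2089]
tool_rot: [2.222, 2.217, 0.007]
contact_force: [-4.5, -1.5, 5.6]
opening: 0.0205
```

{"name": "send_rows", "arguments": {"series": [{"tx":-0.05,"ty":-0.2,"tz":0.3,"wx":0.004,"wy":0,"wz":0,"jaw":1},{"tx":0,"ty":-0.1,"tz":0.3,"wx":0,"wy":0,"wz":0,"jaw":1}]}}

```text
t: 8.35
tool_pos: [0.535, 0.293, 0.2075]
tool_rot: [2.221, 2.216, 0.012]
contact_force: [-2.3, -1.8, 7.0]
opening: 0.0205
```

```bash
python3 - <<'E'
from h import *
delta([.535,.2935,.208])
E
```

```text
t 8.35 pos [0.535  0.293  0.2075] F [-2.33 -1.79  6.97] shift [ 0.052  0.002 -0.049] turn [ 0.008  -0.0027 -0.0022]
```

{"name": "send_rows", "arguments": {"series": [{"tx":-0.05,"ty":-0.05,"tz":0.4,"wx":0.008,"wy":-0.002,"wz":0,"jaw":1},{"tx":0,"ty":0,"tz":0.4,"wx":0.004,"wy":0,"wz":0,"jaw":1}]}}

```text
t: 8.6
tool_pos: [0.536, 0.293, 0.2042]
tool_rot: [-2.223, -2.219, -0.004]
contact_force: [-4.3, -1.8, 5.8]
opening: 0.0204
```

{"name": "send_rows", "arguments": {"series": [{"tx":0,"ty":0,"tz":0.4,"wx":0.004,"wy":0,"wz":0,"jaw":1},{"tx":0,"ty":0,"tz":0.4,"wx":0.002,"wy":0,"wz":0,"jaw":1}]}}

```text
t: 8.85
tool_pos: [0.5366, 0.2931, 0.1998]
tool_rot: [-2.221, -2.216, 0.001]
contact_force: [-2.8, -0.9, 4.8]
opening: 0.0204
```

```bash
python3 - <<'E'
from h import *
delta([.535,.2935,.208])
E
```

```text
t 8.85 pos [0.5366 0.2931 0.1998] F [-2.78 -0.88  4.82] shift [ 0.042 -0.16  -0.82 ] turn [-0.0035 -0.0024 -0.0019]
```

{"name": "send_rows", "arguments": {"series": [{"tx":0,"ty":-0.1,"tz":0.4,"wx":0,"wy":0,"wz":0,"jaw":1},{"tx":0,"ty":0,"tz":0.4,"wx":0.002,"wy":0,"wz":0,"jaw":1}]}}

```text
t: 9.1
tool_pos: [0.5365, 0.2931, 0.1957]
tool_rot: [-2.221, -2.217, 0.0]
contact_force: [-4.4, -2.9, 12.3]
opening: 0.0207
```

{"name": "send_rows", "arguments": {"series": [{"tx":0,"ty":0,"tz":0.3,"wx":0.002,"wy":0,"wz":0,"jaw":1},{"tx":0,"ty":0,"tz":0.3,"wx":0.002,"wy":0,"wz":0,"jaw":1}]}}

```text
t: 9.35
tool_pos: [0.537, 0.2933, 0.1958]
tool_rot: [-2.219, -2.216, 0.003]
contact_force: [-6.5, -2.4, 10.0]
opening: 0.0202
```

```bash
python3 - <<'E'
from h import *
delta([.535,.2935,.208])
for n,(x0,y0,x1,y1) in {"scene":(350,270,450,420),"side":(270,70,360,220)}.items():
    im=ctrl.get_image(n)[:,:,::-1][y0:y1,x0:x1]
    cv2.imwrite(f"pics/{n}7.png",cv2.resize(im,None,fx=4,fy=4,interpolation=2))
E
```

```text
t 9.35 pos [0.537  0.2933 0.1958] F [-6.5  -2.41  9.95] shift [ 0.018 -0.21  -1.223] turn [-0.005  -0.0026 -0.0016]
```

View pics/scene7.png

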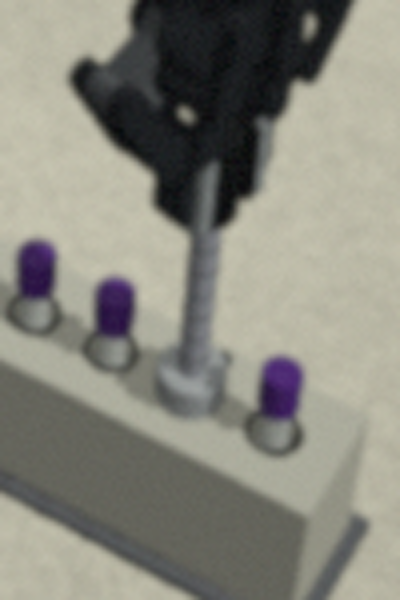

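View pics/side7.png

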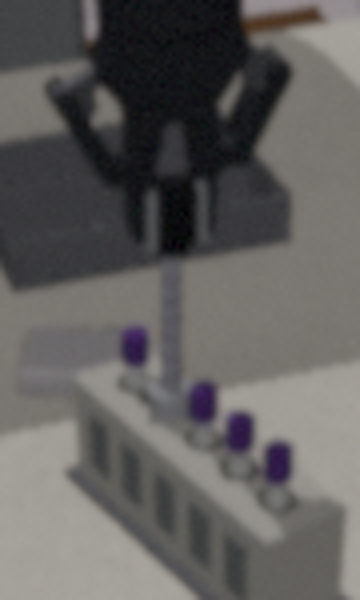

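{"name": "send_rows", "arguments": {"series": [{"tx":-0.1,"ty":-0.25,"tz":0.1,"wx":-0.004,"wy":-0.002,"wz":0,"jaw":1},{"tx":-0.05,"ty":-0.2,"tz":0.3,"wx":0,"wy":0,"wz":0,"jaw":1}]}}

```text
t: 9.7
tool_pos: [0.5345, 0.2924, 0.1956]
tool_rot: [2.222, 2.218, 0.01]
contact_force: [-0.1, -1.1, 10.6]
opening: 0.0207
```

```bash
python3 - <<'E'
from h import *
delta([.535,.2935,.208])
E
```

```text
t 9.7 pos [0.5345 0.2924 0.1956] F [-0.06 -1.12 10.65] shift [ 0.108  0.053 -1.239] turn [ 0.006  -0.0027 -0.0017]
```

Lateral load is gone and it still does not advance, at about 12 N. One firmer press will confirm that this is the hard stop.

{"name": "send_rows", "arguments": {"series": [{"tx":0,"ty":0,"tz":0.45,"wx":0.006,"wy":-0.002,"wz":0,"jaw":1},{"tx":0,"ty":0,"tz":0.45,"wx":0,"wy":0,"wz":0,"jaw":1}]}}

```text
t: 9.95
tool_pos: [0.5364, 0.2936, 0.1952]
tool_rot: [2.222, 2.219, 0.011]
contact_force: [-7.4, -2.9, 18.9]
opening: 0.0205
```

```bash
python3 - <<'E'
from h import *
delta([.535,.2935,.208])
E
```

```text
t 9.95 pos [0.5364 0.2936 0.1952] F [-7.36 -2.91 18.94] shift [-0.009 -0.133 -1.281] turn [ 0.0057 -0.0038 -0.0014]
```

{"name": "send_rows", "arguments": {"series": [{"tx":-0.05,"ty":-0.15,"tz":0.1,"wx":0.004,"wy":-0.003,"wz":0,"jaw":1},{"tx":-0.02,"ty":-0.05,"tz":0,"wx":0,"wy":0,"wz":0,"jaw":1}]}}

```text
t: 10.2
tool_pos: [0.535, 0.293, 0.1961]
tool_rot: [2.221, 2.218, 0.006]
contact_force: [-0.8, -1.7, 0.4]
opening: 0.0206
```

```bash
python3 - <<'E'
from h import *
delta([.535,.2935,.208])
E
```

```text
t 10.2 pos [0.535  0.293  0.1961] F [-0.78 -1.67  0.43] shift [ 0.048  0.008 -1.186] turn [ 0.0042 -0.0012 -0.0013]
```

{"name": "send_rows", "arguments": {"series": [{"tx":0,"ty":0,"tz":0,"wx":0,"wy":0,"wz":0,"jaw":0.65},{"tx":0,"ty":0,"tz":0,"wx":0,"wy":0,"wz":0,"jaw":0.4},{"tx":0,"ty":0,"tz":0,"wx":0,"wy":0,"wz":0,"jaw":0},{"tx":0,"ty":0,"tz":0,"wx":0,"wy":0,"wz":0,"jaw":0}]}}

```text
t: 10.7
tool_pos: [0.535, 0.2932, 0.1941]
tool_rot: [2.222, 2.219, 0.007]
contact_force: [0.5, -0.1, -0.5]
opening: 0.0823
```

```bash
python3 - <<'E'
from h import *
delta([.535,.2935,.208])
for n,(x0,y0,x1,y1) in {"scene":(350,270,450,420),"side":(270,70,360,220),"wrist":(200,150,440,420)}.items():
    im=ctrl.get_image(n)[:,:,::-1][y0:y1,x0:x1]
    f=2 if n=="wrist" else 4
    cv2.imwrite(f"pics/{n}8.png",cv2.resize(im,None,fx=f,fy=f,interpolation=2))
E
```

```text
t 10.7 pos [0.535  0.2932 0.1941] F [ 0.54 -0.09 -0.48] shift [ 0.028  0.009 -1.389] turn [ 0.0041 -0.002  -0.0015]
```

View pics/scene8.png

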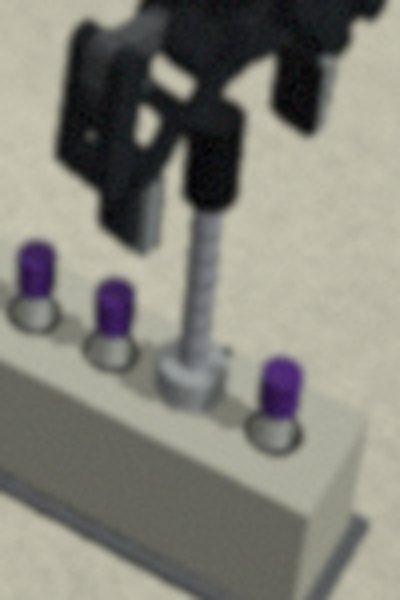

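View pics/side8.png

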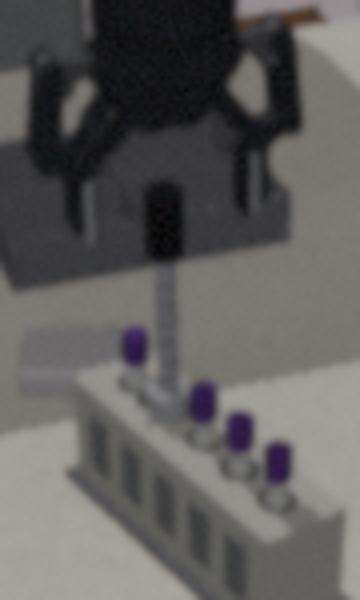

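View pics/wrist8.png

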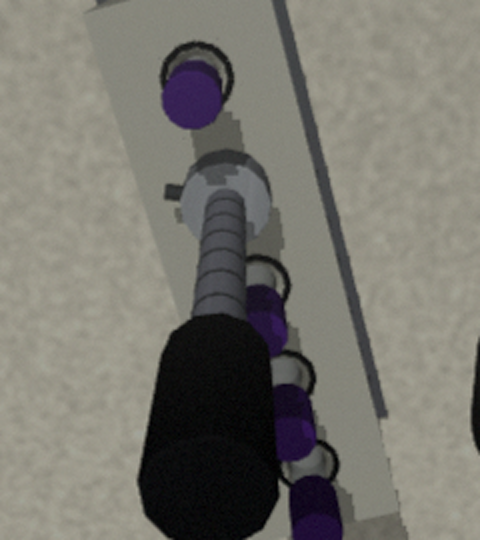

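{"name": "send_rows", "arguments": {"series": [{"tx":0,"ty":-0.2,"tz":-1.5,"wx":0,"wy":0,"wz":0,"jaw":0},{"tx":0,"ty":0,"tz":-3,"wx":0,"wy":0,"wz":0,"jaw":0},{"tx":0,"ty":0,"tz":-4,"wx":0,"wy":0,"wz":0,"jaw":0},{"tx":0,"ty":0,"tz":-3,"wx":0,"wy":0,"wz":0,"jaw":0},{"tx":0,"ty":0,"tz":0,"wx":0,"wy":0,"wz":0,"jaw":0}]}}

```text
t: 11.48
tool_pos: [0.5323, 0.2932, 0.3172]
tool_rot: [2.221, 2.218, 0.012]
contact_force: [0.6, -0.1, -0.8]
opening: 0.0854
```

```bash
python3 - <<'E'
from h import *
delta([.535,.2935,.208])
for n,(x0,y0,x1,y1) in {"scene":(350,270,450,420),"side":(270,70,360,220),"wrist":(200,100,440,400)}.items():
    im=ctrl.get_image(n)[:,:,::-1]
    if n!="wrist": cv2.imwrite(f"pics/{n}9full.png",im)
    im=im[y0:y1,x0:x1]
    f=2 if n=="wrist" else 4
    cv2.imwrite(f"pics/{n}9.png",cv2.resize(im,None,fx=f,fy=f,interpolation=2))
E
```

```text
t 11.475 pos [0.5323 0.2932 0.3172] F [ 0.56 -0.06 -0.83] shift [-8.0000e-03  1.8700e-01  1.0917e+01] turn [ 0.0075 -0.0035 -0.0013]
```

View pics/scene9.png

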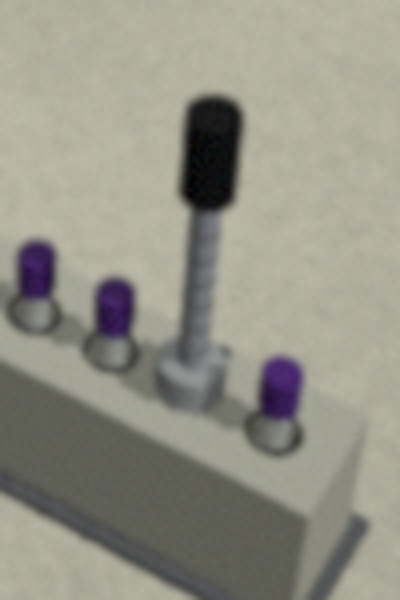

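View pics/side9.png

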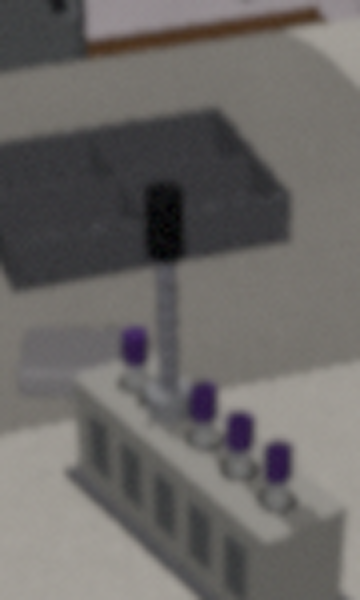

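View pics/wrist9.png

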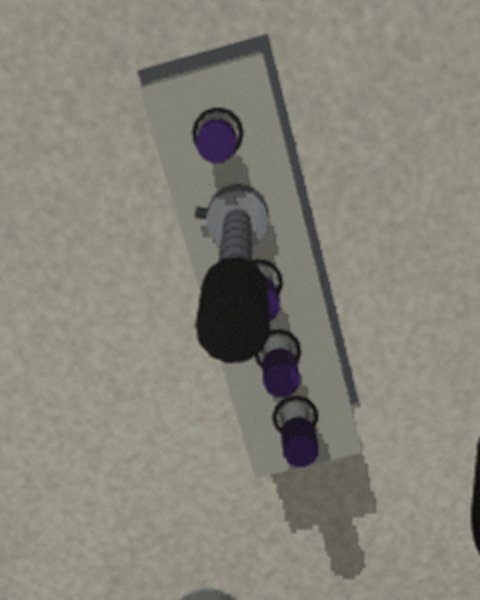

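View pics/scene9full.png

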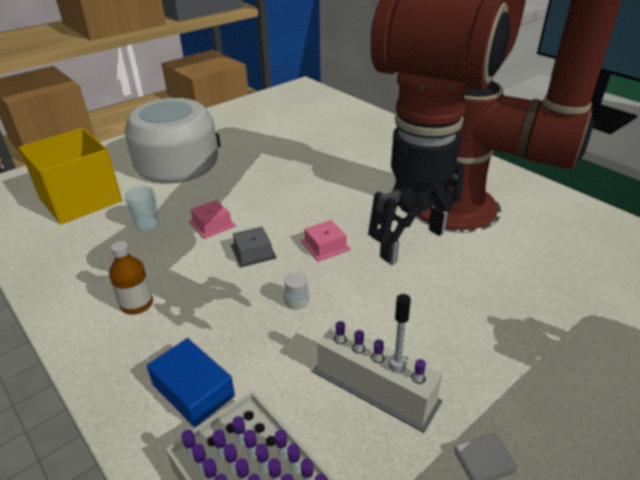

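```bash
python3 - <<'E'
from h import *
np.set_printoptions(precision=4,suppress=True)
h=tri([("scene",350+211.5/4,270+151/4),("side",270+163/4,70+220/4)])
c=tri([("scene",350+190/4,270+380/4),("side",270+167/4,70+400/4)])
# top edge of gauge and neck
n_=tri([("scene",350+206/4,270+207/4),("side",270+164/4,70+260/4)])
print("head",h,"collar mid",c,"neck",n_); d=h-c; print("tilt",np.arctan2(np.hypot(d[0],d[1]),d[2]), "tip",c-d/np.linalg.norm(d)*(c[2]-h[2]+.18))
E
```

```text
head [0.5311 0.2887 0.202 ] collar mid [0.5336 0.2936 0.0813] neck [0.5325 0.2908 0.176 ]
tilt 0.045566778095959264 tip [0.5347 0.296  0.0221]
```

```bash
python3 - <<'E'
from h import *
print(ctrl.finish_job())
E
```

```text
the job is handed in; nothing more can be done
None
```

I took the gauge out of its stand, lowered it into the open well and pressed it down until it stopped. I then let go, backed the gripper off and handed the job in at about 11.6 s. No verdict was reported.

- **Press:** The rod stopped at a depth of about 54 mm, within the 42–62 mm range. It did not go deeper with the sideways load removed (about 12 N down) or in a firmer press (about 19 N on the vertical reading, about 21 N with the gauge's weight). The seat should be fully down, but I could not see it directly.
- **Last pictures:** The gauge stands free in the well with its collar on the rim and the gripper about 10 cm above. The jar and capped tubes show no visible movement.
- **Head height:** It triangulates to the foot being 22 mm above the table, against 20.5 mm from the arm's position. That difference is within the camera error.
- **Tilt:** The gauge leaned slightly when released. I measured about 0.045 rad, which is under the 0.08 limit but a little above the roughly 0.04 the well clearance should allow, so that measurement has some error in it.
- **Foot position:** Extending the measured axis down puts the foot about 2 mm from the well's axis, against the 4 mm limit. This is also only as good as the cameras.

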